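# Load a carton of microscope slides into the roller rack

### The arm

A 6-joint arm with a two-finger parallel gripper is mounted at the origin on the work surface. World frame = base frame: x ahead of the robot, y to its left, z up, the work surface at z = 0. Lengths are in m, angles in rad, forces in N, time in s.
With the tool pointing down it reaches from about 0.25 to 0.775 m from the base axis. Payload 4 kg.
Tool frame: the origin (TCP) lies on the centre line of the jaws, within the pads' length; the fingertips stand 17 mm ahead of it and the grasp point (between the pads) lies 2 mm behind it; z points along the fingers, y is the line along which they close (so a half turn about z gives the same grasp; the last joint's range is limited). The gripper opens to 94 mm and grips with 3 to 60 N. Pads are 16 mm wide; open, the fingers measure 119 mm over their backs; the gripper's body (75 mm by 177 mm) begins 78 mm behind the grasp point.
Start: joints at [-1.207, 0.087, 1.371, -0, 1.684, -0.103], TCP at [0.248, -0.491, 0.223] pointing down, gripper open.
Joint ranges: [-3.1, 3.1], [-0.76, 2.03], [0.27, 2.55], [-1.08, 4.22], [0.17, 2.65], [-2.57, 2.57]. Speed limits (rad/s): [2.79, 2.79, 3.14, 3.14, 3.14, 3.14].

### API

Orientations are given as [roll, pitch, yaw] about the fixed x, y, z axes, in that order (R = Rz(yaw) Ry(pitch) Rx(roll)).
In Python, from bench import robot gives the robot as it stands.
- The arm moves only by the tool servo_tool, never from a script. Its argument "plan" is a list of rows, each a list of 7 numbers: the shift along the tool's x, y, z normalised to -1 to 1, where 1 is 0.1 m, then the turn, a rotation vector about the tool's x, y, z normalised to -1 to 1, where 1 is pi/2 rad, then the finger opening in mm, from 0 to 94. In form: [[x, y, z, ax, ay, az, gripper], ...]. A call has 1 to 12 rows; each row is the pose to reach, as a shift and turn from the pose commanded when the call began, along the tool's axes at that moment; what a row does not reach only later rows make up. A row lasts 1/12 s, in which the tool goes at most 41.7 mm and 7.16 degrees, less where a joint would pass 70% of its speed; a pose out of reach is approached as far as the arm can. A call with a number of a shift or a turn outside -1 to 1 is refused whole. A call with a gripper value outside its range is refused whole. The fingers move at their own pace and stop on an object; the grip force is fixed at half the most. Time passes only in rows, so rows that repeat a pose let the fingers close. It gives the time, the measured TCP pose, the force, the opening and the grip force at its end, in the units of the state.
- robot.get_obs(): the state, without advancing time (a new reading comes with each control period).
- robot.snapshot(name): name is "scene" or "top"; returns the picture (480x640x3 uint8, red, green, blue); there is no depth.
- robot.camera_params(name): a dict with "camera_matrix" (3x3 intrinsics, pixels), "rvec" (rotation vector, rad) and "tvec" (3), from world to camera coordinates, as OpenCV has them. Camera axes: x right, y down, z forward; pixel columns grow to the right and rows downward; lengths in m; the calibration is good to about 2 mm. A picture is of the moment at which its call begins. camera_params takes no time and is no camera call.
- robot.close_job(): hands the job in; it is judged then, once.
Trained networks look in the newest picture that a camera, given by its name, has taken for a name from the list of things; names that differ only in an ending like _2 or _b are one class to them, and where a whole thing is asked for, a point or a joint stands for the part that bears it (a point fixed in the world has none). Each returns a list of dicts, best first, with "conf" (0 to 1); they miss things now and then, are a little off and sometimes report something else, mostly with a low value. They report only what shows in the picture. A call takes as long as a camera call. They do not tell look-alikes from the thing itself.
- robot.find_in(thing, camera): "extent" ([centre column, centre row, width, height] in pixels, round what is visible of it).
The state is a dict: "time": time; "joint_positions": joint angles; "qvel": joint speeds; "joint_torque": joint torques, N m; "tool_pos": TCP position; "ee_rot": TCP orientation; "wrist_force": force on the tool from outside, world axes, zero at the start; "wrist_torque": the same for the moment, N m; "width": finger opening in m; "finger_force": force on a finger pad.
Only numpy, scipy, OpenCV 4.12 (cv2) and the standard library are available. Lean on these libraries where they do the work, as an engineer would, in place of code of your own. Each camera call takes 0.05 s, during which the arm holds its last target. There are 200 camera calls.

### The job

Take the long slide carton, set it down flat on the high end of the sloped roller rack with its length along the rack, and let go there, so that it rolls down on its own to rest against the stop. Do not drop it onto the rollers, do not push or carry it down the lower half of the lane, and leave the short square carton where it stands.

Things in the scene. Friction and masses are not known exactly. Their poses are not given: they have to be found in the camera images.
- slide_carton: The long cardboard slide carton, a plain closed box 84 mm long (its x), 52 mm wide (its y) and 44 mm high, with a blank white label on top; about 0.35 kg, stands on the bench. Origin: centre of its underside; z up. Either end may lead. Grip it across its width in the upper half.
- short_carton: A bystander, the square carton of the same cardboard: 52 x 52 mm, 44 mm high. Origin: centre of its underside. An amber bottle (50 mm across, 105 mm high) and a lidded specimen pot (54 mm across, 60 mm high) also stand about on the bench.
- roller_rack: Fixed aluminium rack, 320 x 90 mm, with 13 white rollers 23 mm apart. Origin: centre of its footprint on the bench, z up; x runs level along the lane from the high loading end (-x, robot's side) to the low end with the stop (+x). Roller tops 85 mm above the bench at the high end, 40 mm at the stop. Two side guides, 76 mm apart, stand 8 mm above them. A carton rolls down slowly, in about 2 s.
- rack_stop (a point): Point at the foot of the stop's rubber face, at mid-width, level with the roller tops, 150 mm in x from the rack's origin. Its frame is tilted with the lane by 0.15 rad: x points downhill along the rollers, y across the lane, z up, square to the rollers. The rollers run from x = 0 back to x = -290 mm; the stop rises 24 mm above them.
Not all that is in view belongs to the job. What is shaped like the slide_carton but red is not meant.

How it is judged:
By the outcome, as a careful person would: the job done as asked, in the order asked, and still so for the second after the job is handed in, with the robot touching nothing.
It also fails if it takes over 35 s, if anything falls off the work surface, if the arm or the gripper's body presses on something with over 40 N, if the wrist force passes 120 N, or if a joint passes its speed limit or range.

## Working session

There is one attempt and no reset: what is moved stays moved. The work goes in short steps, Python scripts to look and compute and a tool call to move; the robot and the scene stay as the last step left them, time stands still between calls to the robot, and variables do not carry over. Pictures are saved under pics/ and viewed, at most 10 in all, crops included, and the job is handed in when it is done.

Besides the shell and the picture viewer there is one more tool, called after "Request:" as a command line: name --pt "numbers of a row" for each row, then --argument value for the rest. servo_tool: Moves the arm, as the interface text tells. Scaled input: -1 to 1 covers 0.1 m each way for a shift and pi/2 rad each way for a turn. Its arguments: {"type":"object","properties":{"plan":{"type":"array","items":{"type":"array","items":{"type":"number"}}}},"required":["plan"]}

```bash
mkdir -p pics
python3 - <<'E'
from bench import robot
import cv2
for c in("scene","top"):
    cv2.imwrite(f"pics/{c}0.png",robot.snapshot(c)[:,:,::-1])
    for t in("slide_carton","short_carton","roller_rack"):
        print(c,t,[(round(d['conf'],2),[round(float(v),1) for v in d['extent']]) for d in robot.find_in(t,c)])
    p=robot.camera_params(c);print({k:p[k].tolist() if hasattr(p[k],'tolist') else p[k] for k in p})
o=robot.get_obs();print(o['time'],o['tool_pos'],o['ee_rot'],o['width'])
E
```

```text
scene slide_carton [(0.9, [246.8, 292.1, 39.6, 47.5]), (0.85, [223.8, 343.4, 47.3, 56.5])]
scene short_carton [(0.78, [266.2, 237.1, 34.3, 33.7])]
scene roller_rack [(0.82, [385.1, 193.9, 126.6, 71.5])]
{'camera_matrix': [[528.5987229121075, 0.0, 312.6307279562282], [0.0, 528.5987229121075, 237.5590765553864], [0.0, 0.0, 1.0]], 'rvec': [2.121656735431562, 0.834683974179843, -0.402454875223832], 'tvec': [-0.358210995965708, -0.2426391561257447, 1.5838848445067906]}
top slide_carton [(0.9, [408.4, 246.4, 36.7, 42.5]), (0.9, [463.0, 210.4, 32.3, 40.7])]
top short_carton [(0.81, [340.5, 291.9, 25.3, 25.5])]
top roller_rack [(0.85, [196.1, 248.1, 97.8, 156.3])]
{'camera_matrix': [[564.5487640563368, 0.0, 315.7910963535936], [0.0, 564.5487640563368, 241.08395560987515], [0.0, 0.0, 1.0]], 'rvec': [2.147716424784063, -2.1673009851116407, 0.11666522234368294], 'tvec': [-0.07423112705910295, 0.571505136918664, 1.180068883802599]}
0.4 [ 0.24748981 -0.49109314  0.22232126] [-3.14129425e+00 -3.08429970e-05  4.66797024e-01] 0.09405674098492428
```

View pics/top0.png

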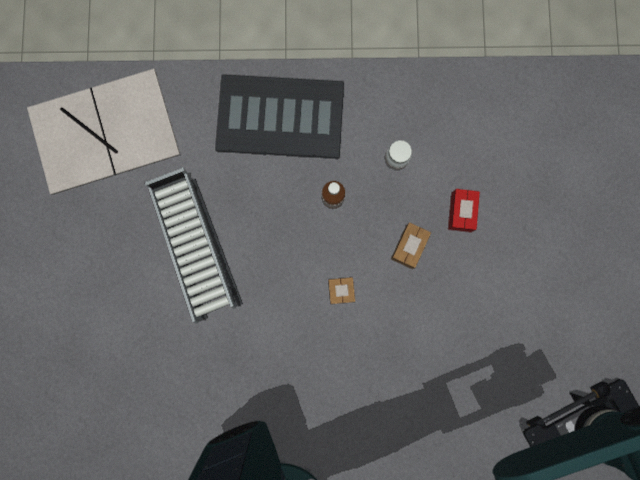

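View pics/scene0.png

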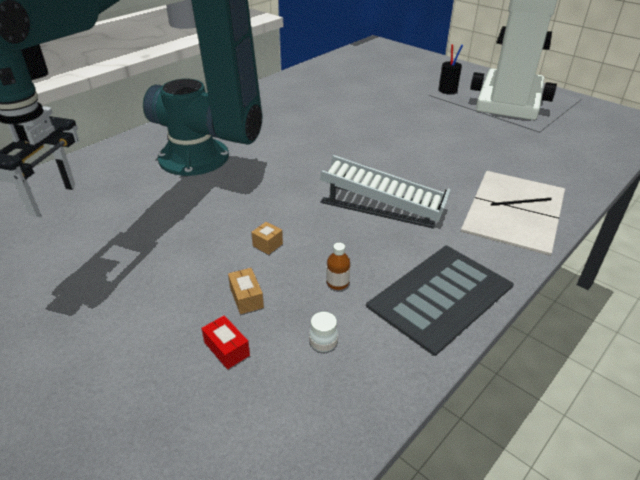

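Top view: brown slide carton at about (411,246), its red look-alike at (465,210), short carton at (341,291). The rack's high end is near (215,310) and its stop near (167,178). Next I measure with the label centroid and the rack crop.

```bash
cat > h.py <<'E'
import numpy as np,cv2
from bench import robot
def P(c):
    p=robot.camera_params(c);return np.array(p['camera_matrix']),np.array(p['rvec']),np.array(p['tvec'])
def pix2w(c,uv,z):
    K,r,t=P(c);R=cv2.Rodrigues(r)[0];o=-R.T@t
    d=R.T@np.linalg.inv(K)@np.array([*uv,1.]);return o+d*(z-o[2])/d[2]
def w2pix(c,X):
    K,r,t=P(c);return cv2.projectPoints(np.array(X,float).reshape(-1,3),r,t,K,None)[0].reshape(-1,2)
E
python3 - <<'E'
from h import *
im=cv2.imread('pics/top0.png');hsv=cv2.cvtColor(im,cv2.COLOR_BGR2HSV)
for n,(x0,y0,x1,y1) in dict(slide=(385,215,440,275),short=(322,270,362,312)).items():
    roi=hsv[y0:y1,x0:x1]
    br=((roi[...,0]<25)&(roi[...,1]>80)).astype(np.uint8)
    br=cv2.morphologyEx(br,cv2.MORPH_CLOSE,np.ones((3,3)))
    cs=cv2.findContours(br,cv2.RETR_EXTERNAL,cv2.CHAIN_APPROX_NONE)[0];c=max(cs,key=cv2.contourArea)
    full=cv2.drawContours(np.zeros_like(br),[c],-1,1,-1)
    lab=(full>0)&(roi[...,1]<70)&(roi[...,2]>130);ys,xs=np.nonzero(lab)
    print(n,'label',xs.mean()+x0,ys.mean()+y0,pix2w('top',(xs.mean()+x0,ys.mean()+y0),.044))
    w=np.array([pix2w('top',(q[0][0]+x0,q[0][1]+y0),.044)[:2]*1000 for q in c],np.float32)
    r=cv2.minAreaRect(w);print(r)
cv2.imwrite('pics/rackc.png',cv2.resize(im[160:330,130:260],None,fx=3.5,fy=3.5,interpolation=cv2.INTER_CUBIC))
K,r,t=P('top');print(-cv2.Rodrigues(r)[0].T@t)
E
```

```text
slide label 411.85022026431716 244.36123348017622 [ 0.56054835 -0.28349731  0.044     ]
((558.9563598632812, -281.45367431640625), (53.483741760253906, 87.10114288330078), 64.1627426147461)
short label 341.2986111111111 290.0833333333333 [ 0.46507312 -0.13234948  0.044     ]
((464.9742126464844, -132.2676544189453), (51.71117401123047, 51.37643051147461), 4.795604228973389)
[ 0.42993517 -0.08886648  1.23771945]
```

View pics/rackc.png

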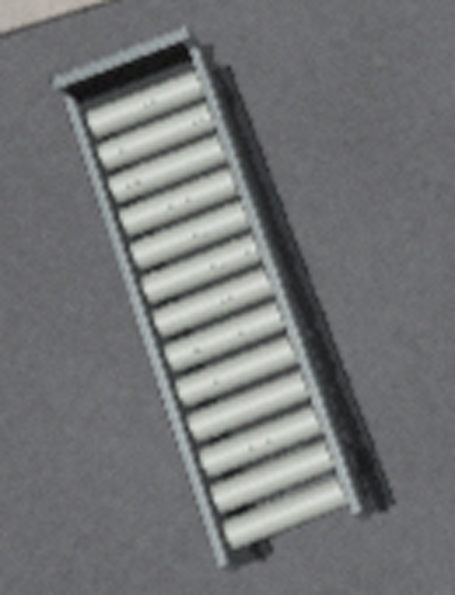

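```bash
cat > fit.py <<'E'
from h import *
from scipy.optimize import least_squares
a=np.array
def lane(x): return .040+(.150-x)*np.tan(.15)
# rail strip centre lines (ends) and first/last roller centre, crop px
obs=a([[222,553],[82,130],[350,497],[210,85],[285.5,512.5],[143,103]])/3.5+[130,160]
def model(p):
    x,y,th,xh,xl,w=p
    pts=[[-.157,w,lane(-.157)+.008],[xl,w,lane(xl)+.008],[-.157+xh,-w,lane(-.157)+.008],[xl,-w,lane(xl)+.008],
         [.15-.283*np.cos(.15),0,lane(-.13)],[.15-.007*np.cos(.15),0,lane(.143)]]
    c,s=np.cos(th),np.sin(th)
    return [[x+c*q[0]-s*q[1],y+s*q[0]+c*q[1],q[2]] for q in pts]
f=lambda p:np.r_[(w2pix('top',model(p))-obs).ravel()*1,(p[3])*200,(p[4]-.13)*100]
r=least_squares(f,[.55,.18,.35,0,.13,.0415]);print(r.x.round(4),r.fun.round(2))
E
python3 fit.py
python3 - <<'E'
from h import *
im=cv2.imread('pics/top0.png')
def c(px): return np.array(px)/3.5+[130,160]
# roller end points, z at lane
for px,z in [((285.5,512.5),.083),((143,103),.041)]: print(pix2w('top',c(px),z))
for px,z in [((222,553),.094),((82,130),.051),((350,497),.094),((210,85),.051)]: print(pix2w('top',c(px),z))
E
```

```text
[0.5604 0.1827 0.3653 0.0124 0.1284 0.0404] [ 1.45  5.5   0.41  0.41  0.41  0.91 -0.7  -0.34 -1.31 -2.96 -0.32 -3.95
  2.48 -0.16]
[0.43310119 0.13344474 0.083     ]
[0.68532656 0.23295423 0.041     ]
[0.41025802 0.16758466 0.094     ]
[0.66676621 0.26731463 0.051     ]
[0.44162665 0.09420938 0.094     ]
[0.69399773 0.18933029 0.051     ]
```

Request:
servo_tool --pt "0.4 -0.05 0 0 0 0 94" --pt "0.8 -0.1 0 0 0 0 94" --pt "1 -0.12 0 0 0 0 94"

```text
time: 0.65
tool_pos: [0.3337, -0.4335, 0.2226]
ee_rot: [-3.142, -0.002, 0.468]
wrist_force: [0.6, -0.0, -0.1]
width: 0.0941
finger_force: 0.0
```

Request:
servo_tool --pt "0.4 -0.05 0 0 0 0 94" --pt "0.8 -0.1 0 0 0 0 94" --pt "1 -0.12 0 0 0 0 94"

```text
time: 0.9
tool_pos: [0.4182, -0.3771, 0.2226]
ee_rot: [-3.141, -0.002, 0.47]
wrist_force: [0.3, -0.3, 0.3]
width: 0.094
finger_force: 0.0
```

Request:
servo_tool --pt "0.4 -0.05 0 0 0 0 94" --pt "0.8 -0.1 0 0 0 0 94" --pt "1 -0.12 0 0 0 0 94"

```text
time: 1.15
tool_pos: [0.5022, -0.3211, 0.2224]
ee_rot: [-3.141, -0.002, 0.47]
wrist_force: [0.0, -0.4, -0.2]
width: 0.0941
finger_force: 0.0
```

Request:
servo_tool --pt "0.2 -0.02 0 0 0 0.08 94" --pt "0.4 -0.05 0 0 0 0.16 94" --pt "0.6 -0.08 0 0 0 0.24 94" --pt "0.73 -0.09 0 0 0 0.32 94" --pt "0.73 -0.09 0 0 0 0.4 94" --pt "0.73 -0.09 0 0 0 0.48 94" --pt "0.73 -0.09 0 0 0 0.55 94" --pt "0.73 -0.09 0 0 0 0.584 94" --pt "0.73 -0.09 0 0 0 0.584 94" --pt "0.73 -0.09 0 0 0 0.584 94"

```text
time: 1.98
tool_pos: [0.5604, -0.2831, 0.2224]
ee_rot: [3.142, 0.0, -0.449]
wrist_force: [-0.5, -1.2, -0.0]
width: 0.0938
finger_force: 0.0
```

```bash
cat >> h.py <<'E'
from scipy.spatial.transform import Rotation as Ro
def rel(pos,R):
    """move from the present pose to pos,R in servo_tool numbers"""
    o=robot.get_obs();R0=Ro.from_euler('xyz',o['ee_rot'])
    print('t',o['time'],'pos',o['tool_pos'].round(4),'rot',np.round(o['ee_rot'],3),'w',round(o['width'],4),'ff',o['finger_force'],'F',np.round(o['wrist_force'],1))
    print('shift',(R0.inv().apply(np.array(pos)-o['tool_pos'])/.1).round(3),'turn',((R0.inv()*R).as_rotvec()/(np.pi/2)).round(3))
YAW=.3657
def place(s,h): # TCP for carton centre at s in stop frame, underside h above the rollers
    x=-.0824+(s+.235)*np.cos(.15); c,sn=np.cos(YAW),np.sin(YAW)
    p=np.array([.476+(x+.0824)*c,.1501+(x+.0824)*sn,.040-s*np.sin(.15)])
    n=np.array([np.sin(.15)*c,np.sin(.15)*sn,np.cos(.15)])
    return p+n*(.033+h), Ro.from_euler('xyz',[np.pi,.15,YAW])
E
python3 - <<'E'
from h import *
rel([.560,-.2825,.033],Ro.from_euler('xyz',[np.pi,0,-.451]))
p,R=place(-.235,.02);print(p,R.apply([0,0,-1]))
E
```

```text
t 1.9833 pos [ 0.5604 -0.2831  0.2224] rot [ 3.142  0.    -0.449] w 0.0938 ff 0.0 F [-0.5 -1.2 -0. ]
shift [-0.006 -0.004  1.894] turn [0.    0.    0.001]
[0.48339649 0.1529323  0.12752283] [0.13955634 0.05343954 0.98877108]
```

Request:
servo_tool --pt "0 0 0.3 0 0 0 94" --pt "0 0 0.6 0 0 0 94" --pt "0 0 0.9 0 0 0 94"

```text
time: 2.23
tool_pos: [0.5608, -0.2834, 0.1324]
ee_rot: [3.141, -0.003, -0.449]
wrist_force: [-0.3, -0.1, -1.2]
width: 0.0939
finger_force: 0.0
```

Request:
servo_tool --pt "0 0 0.25 0 0 0 94" --pt "0 0 0.5 0 0 0 94" --pt "0 0 0.75 0 0 0 94" --pt "0 0 0.9 0 0 0 94" --pt "0 0 0.99 0 0 0 94" --pt "0 0 0.99 0 0 0 94" --pt "0 0 0.99 0 0 0 94"

```text
time: 2.82
tool_pos: [0.5605, -0.2833, 0.0337]
ee_rot: [3.142, -0.0, -0.45]
wrist_force: [0.2, -0.6, 0.1]
width: 0.0941
finger_force: 0.0
```

Run:
```python
from h import *
rel([.560,-.2825,.033],Ro.from_euler('xyz',[np.pi,0,-.451]))
im=robot.snapshot('top')[:,:,::-1];cv2.imwrite('pics/grasp.png',cv2.resize(im[170:330,330:490],None,fx=3.5,fy=3.5,interpolation=cv2.INTER_CUBIC))
```

```text
t 2.8167 pos [ 0.5605 -0.2833  0.0337] rot [ 3.142 -0.    -0.45 ] w 0.0941 ff 0.0 F [ 0.2 -0.6  0.1]
shift [-0.008 -0.005  0.007] turn [ 0.    -0.     0.001]
```

Request:
servo_tool --pt "0 0 0 0 0 0 40" --pt "0 0 0 0 0 0 40" --pt "0 0 0 0 0 0 40" --pt "0 0 0 0 0 0 40" --pt "0 0 0 0 0 0 40" --pt "0 0 0 0 0 0 40" --pt "0 0 0 0 0 0 40" --pt "0 0 0 0 0 0 40"

```text
time: 3.53
tool_pos: [0.5603, -0.2833, 0.0336]
ee_rot: [3.141, -0.0, -0.451]
wrist_force: [-0.8, 0.0, -0.2]
width: 0.052
finger_force: 30.0
```

Request:
servo_tool --pt "0 0 -0.15 0 0 0 40" --pt "0 0 -0.4 0 0 0 40" --pt "0 0 -0.7 0 0 0 40" --pt "0 0 -1 0 0 0 40"

```text
time: 3.87
tool_pos: [0.5592, -0.2823, 0.1321]
ee_rot: [-3.141, 0.005, -0.451]
wrist_force: [0.2, -0.6, -2.9]
width: 0.0521
finger_force: 30.0
```

Request:
servo_tool --pt "0 0 -0.3 0 0 0 40" --pt "0 0 -0.6 0 0 0 40" --pt "0 0 -0.8 0 0 0 40" --pt "0 0 -0.8 0 0 0 40"

```text
time: 4.2
tool_pos: [0.5622, -0.2842, 0.2191]
ee_rot: [3.141, -0.01, -0.45]
wrist_force: [0.2, -1.1, -2.0]
width: 0.0519
finger_force: 30.0
```

Request:
servo_tool --pt "-0.15 -0.2 0 0 0 0 40" --pt "-0.35 -0.48 0 0 0 0 40" --pt "-0.5 -0.7 0 0 0 0 40" --pt "-0.65 -0.9 0 0 0 0 40"

```text
time: 4.53
tool_pos: [0.5397, -0.1719, 0.2102]
ee_rot: [-3.141, 0.005, -0.45]
wrist_force: [0.7, -0.4, -3.6]
width: 0.0519
finger_force: 30.0
```

Request:
servo_tool --pt "-0.2 -0.28 0 0 0 0 40" --pt "-0.4 -0.56 0 0 0 0 40" --pt "-0.6 -0.83 0 0 0 0 40" --pt "-0.65 -0.9 0 0 0 0 40"

```text
time: 4.87
tool_pos: [0.5196, -0.0597, 0.2108]
ee_rot: [-3.14, 0.006, -0.446]
wrist_force: [-0.2, -0.1, -2.4]
width: 0.052
finger_force: 30.0
```

Request:
servo_tool --pt "-0.2 -0.28 0 0 0 0 40" --pt "-0.4 -0.56 0 0 0 0 40" --pt "-0.6 -0.83 0 0 0 0 40" --pt "-0.65 -0.9 0 0 0 0 40"

```text
time: 5.2
tool_pos: [0.5004, 0.0488, 0.2111]
ee_rot: [-3.141, 0.005, -0.446]
wrist_force: [-0.7, -0.2, -3.3]
width: 0.0521
finger_force: 30.0
```

Request:
servo_tool --pt "-0.2 -0.28 0 0 0 -0.07 40" --pt "-0.4 -0.56 0 0 0 -0.14 40" --pt "-0.6 -0.8 0 0 0 -0.21 40" --pt "-0.65 -0.88 0 0 0 -0.28 40" --pt "-0.65 -0.88 0 0 0 -0.35 40" --pt "-0.65 -0.88 0 0 0 -0.42 40" --pt "-0.65 -0.88 0 0 0 -0.49 40" --pt "-0.65 -0.88 0 0 0 -0.52 40" --pt "-0.65 -0.88 0 0 0 -0.52 40" --pt "-0.65 -0.88 0 0 0 -0.52 40"

```text
time: 6.03
tool_pos: [0.4818, 0.1518, 0.2117]
ee_rot: [-3.142, 0.003, 0.364]
wrist_force: [-0.6, -0.7, -3.4]
width: 0.0516
finger_force: 30.0
```

Run:
```python
from h import *
rel(*place(-.235,.04))
for c in('top','scene'):
    im=robot.snapshot(c)[:,:,::-1].copy()
    # overlay predicted rack lane: mid line and guides
    c_,s_=np.cos(YAW),np.sin(YAW); n=np.array([np.sin(.15)*c_,np.sin(.15)*s_,np.cos(.15)])
    for y,h in((.038,.008),(-.038,.008)):
        pts=[]
        for s in(0,-.29):
            p,_=place(s,-.033+h);pts.append(p+y*np.array([-s_,c_,0]))
        q=w2pix(c,pts).round().astype(int);cv2.line(im,tuple(map(int,q[0])),tuple(map(int,q[1])),(0,0,255),1)
    roi=im[150:350,120:330] if c=='top' else im[120:260,280:480]
    cv2.imwrite(f'pics/pre_{c}.png',cv2.resize(roi,None,fx=2.8,fy=2.8,interpolation=cv2.INTER_CUBIC))
```

```text
t 6.0333 pos [0.4818 0.1518 0.2117] rot [-3.142e+00  3.000e-03  3.640e-01] w 0.0516 ff 29.998928010463715 F [-0.6 -0.7 -3.4]
shift [ 0.051 -0.005  0.644] turn [-0.    -0.094 -0.001]
```

View pics/pre_top.png

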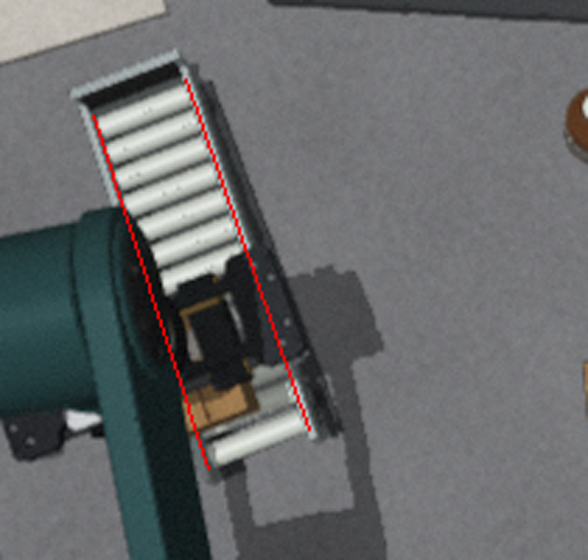

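View pics/pre_scene.png

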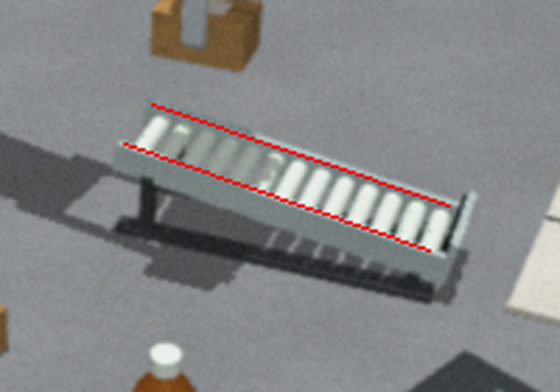

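Overlay sits on the guides in both views (top lines at (95,115)-(208,468) and (185,78)-(310,430)), and the carton is held over the high end, so I tilt and descend.

Request:
servo_tool --pt "0.02 0 0.2 0 -0.03 0 40" --pt "0.04 0 0.45 0 -0.06 0 40" --pt "0.05 -0.01 0.6 0 -0.094 0 40" --pt "0.05 -0.01 0.64 0 -0.094 0 40" --pt "0.05 -0.01 0.64 0 -0.094 0 40" --pt "0.05 -0.01 0.64 0 -0.094 0 40"

```text
time: 6.63
tool_pos: [0.4867, 0.155, 0.1499]
ee_rot: [3.141, 0.146, 0.366]
wrist_force: [-0.2, -0.6, -2.0]
width: 0.0517
finger_force: 30.0
```

Run:
```python
from h import *
rel(*place(-.235,.0))
im=robot.snapshot('scene')[:,:,::-1]
cv2.imwrite('pics/pre2.png',cv2.resize(im[120:260,280:480],None,fx=4,fy=4,interpolation=cv2.INTER_CUBIC))
```

```text
t 6.6333 pos [0.4867 0.155  0.1499] rot [3.141 0.146 0.366] w 0.0517 ff 29.999054074287415 F [-0.2 -0.6 -2. ]
shift [-0.006  0.007  0.427] turn [ 0.    -0.002  0.   ]
```

View pics/pre2.png

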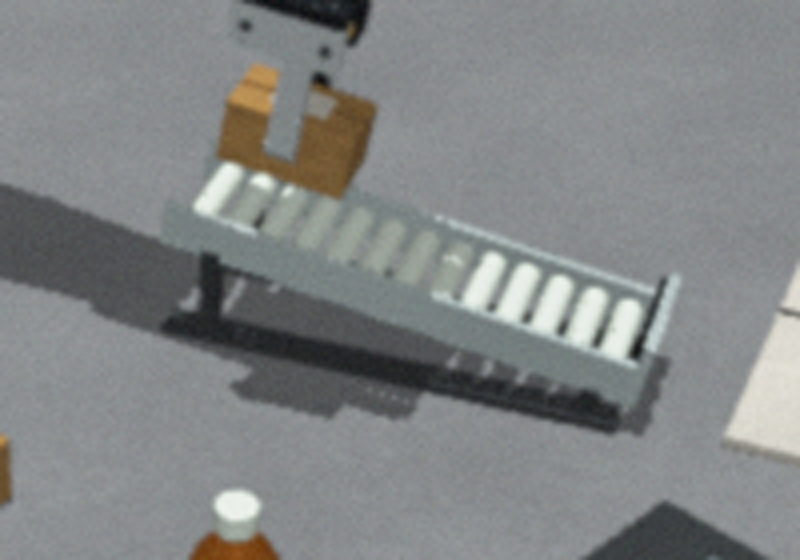

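The carton, at about (295,130), hangs parallel to the lane above the first rollers. I descend the rest slowly.

Request:
servo_tool --pt "0 0 0.12 0 -0.002 0 40" --pt "0 0 0.24 0 -0.002 0 40" --pt "0 0 0.32 0 -0.002 0 40" --pt "0 0 0.37 0 -0.002 0 40" --pt "0 0 0.38 0 -0.002 0 40" --pt "0 0 0.38 0 -0.002 0 40" --pt "0 0 0.38 0 -0.002 0 40"

```text
time: 7.27
tool_pos: [0.4815, 0.1531, 0.1121]
ee_rot: [3.141, 0.15, 0.366]
wrist_force: [0.1, -0.1, -2.8]
width: 0.0518
finger_force: 30.0
```

Request:
servo_tool --pt "0 0 0.01 0 0 0 40" --pt "0 0 0.02 0 0 0 40" --pt "0 0 0.02 0 0 0 40"

```text
time: 7.52
tool_pos: [0.4812, 0.153, 0.11]
ee_rot: [3.141, 0.15, 0.366]
wrist_force: [0.7, 0.7, -3.2]
width: 0.0519
finger_force: 30.0
```

Request:
servo_tool --pt "0 0 0.005 0 0 0 40" --pt "0 0 0.01 0 0 0 40" --pt "0 0 0.01 0 0 0 40"

```text
time: 7.77
tool_pos: [0.4812, 0.153, 0.1094]
ee_rot: [3.141, 0.15, 0.366]
wrist_force: [0.1, 0.7, -2.2]
width: 0.0516
finger_force: 30.0
```

Request:
servo_tool --pt "0 0 0.005 0 0 0 40" --pt "0 0 0.01 0 0 0 40" --pt "0 0 0.01 0 0 0 40"

```text
time: 8.02
tool_pos: [0.4816, 0.1532, 0.1093]
ee_rot: [3.141, 0.148, 0.366]
wrist_force: [1.3, 1.3, 3.6]
width: 0.0518
finger_force: 30.0
```

Request:
servo_tool --pt "0 0 0.005 0 0 0 40" --pt "0 0 0.01 0 0 0 40" --pt "0 0 0.01 0 0 0 40"

```text
time: 8.27
tool_pos: [0.482, 0.1533, 0.1092]
ee_rot: [3.141, 0.146, 0.366]
wrist_force: [1.0, 1.5, 7.1]
width: 0.0515
finger_force: 30.0
```

Request:
servo_tool --pt "0 0 -0.01 0 0 0 40" --pt "0 0 -0.01 0 0 0 40" --pt "0 0 -0.01 0 0 0 94" --pt "0 0 -0.01 0 0 0 94" --pt "0 0 -0.01 0 0 0 94" --pt "0 0 -0.01 0 0 0 94" --pt "0 0 -0.01 0 0 0 94" --pt "0 0 -0.01 0 0 0 94" --pt "0 0 -0.01 0 0 0 94"

```text
time: 9.02
tool_pos: [0.4806, 0.1528, 0.1077]
ee_rot: [3.142, 0.151, 0.366]
wrist_force: [0.4, 0.1, 0.4]
width: 0.0929
finger_force: 0.0
```

Request:
servo_tool --pt "0 0 -0.15 0 0 0 94" --pt "0 0 -0.4 0 0 0 94" --pt "0 0 -0.7 0 0 0 94" --pt "0 0 -1 0 0 0 94" --pt "0 0 -1 0 0 0 94" --pt "0 0 -1 0 0 0 94" --pt "0 0 -1 0 0 0 94" --pt "0 0 -1 0 0 0 94" --pt "0 0 -1 0 0 0 94" --pt "0 0 -1 0 0 0 94" --pt "0 0 -1 0 0 0 94" --pt "0 0 -1 0 0 0 94"

```text
time: 10.02
tool_pos: [0.4945, 0.1582, 0.2062]
ee_rot: [-3.141, 0.152, 0.366]
wrist_force: [-0.1, 0.3, -0.1]
width: 0.0941
finger_force: 0.0
```

Request:
servo_tool --pt "0 0 0 0 0 0 94" --pt "0 0 0 0 0 0 94" --pt "0 0 0 0 0 0 94" --pt "0 0 0 0 0 0 94" --pt "0 0 0 0 0 0 94" --pt "0 0 0 0 0 0 94" --pt "0 0 0 0 0 0 94" --pt "0 0 0 0 0 0 94" --pt "0 0 0 0 0 0 94" --pt "0 0 0 0 0 0 94" --pt "0 0 0 0 0 0 94" --pt "0 0 0 0 0 0 94"

```text
time: 11.02
tool_pos: [0.4947, 0.1583, 0.2068]
ee_rot: [3.142, 0.151, 0.366]
wrist_force: [-0.8, -0.5, 0.2]
width: 0.0942
finger_force: 0.0
```

Run:
```python
from h import *
im=robot.snapshot('scene')[:,:,::-1]
cv2.imwrite('pics/after.png',cv2.resize(im[120:270,230:480],None,fx=3.2,fy=3.2,interpolation=cv2.INTER_CUBIC))
print(robot.get_obs()['time'])
```

```text
11.0667
```

View pics/after.png

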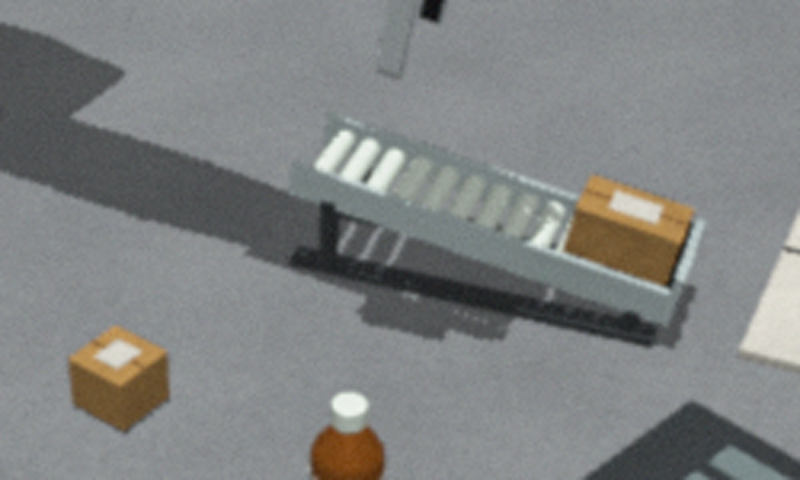

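The carton, at about (630,230), lies straight in the lane at the stop, and the short carton, at (118,380), is untouched. I wait another second to confirm it is at rest.

Request:
servo_tool --pt "0 0 0 0 0 0 94" --pt "0 0 0 0 0 0 94" --pt "0 0 0 0 0 0 94" --pt "0 0 0 0 0 0 94" --pt "0 0 0 0 0 0 94" --pt "0 0 0 0 0 0 94" --pt "0 0 0 0 0 0 94" --pt "0 0 0 0 0 0 94" --pt "0 0 0 0 0 0 94" --pt "0 0 0 0 0 0 94" --pt "0 0 0 0 0 0 94" --pt "0 0 0 0 0 0 94"

```text
time: 12.07
tool_pos: [0.4947, 0.1583, 0.2068]
ee_rot: [3.142, 0.151, 0.366]
wrist_force: [-0.6, 0.4, -0.1]
width: 0.0943
finger_force: 0.0
```

Run:
```python
from h import *
im=robot.snapshot('scene')[:,:,::-1]
c=cv2.resize(im[120:270,230:480],None,fx=3.2,fy=3.2,interpolation=cv2.INTER_CUBIC)
cv2.imwrite('pics/after2.png',cv2.resize(im[165:225,390:460],None,fx=8,fy=8,interpolation=cv2.INTER_CUBIC))
d=cv2.absdiff(c,cv2.imread('pics/after.png'))[160:300,540:720];print(d.mean(),d.max())
```

```text
2.149246031746032 14
```

View pics/after2.png

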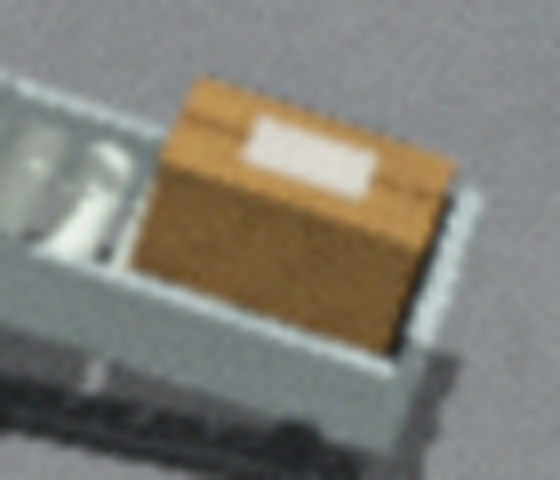

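The carton is at rest against the dark rubber face at about (410,300), with no change over the last second beyond image noise.

```bash
python3 -c "
from bench import robot
print(robot.close_job())"
```

```text
the job is handed in; nothing more can be done
None
```

The slide carton was set down on the high end of the rack and released, rolled down on its own to rest against the stop, the short carton was left alone, and the job was handed in at about 12 s.

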